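# Return the setting blocks to their colour-labelled snap slots

## Robot

A 7-joint arm with a two-finger parallel gripper is mounted at the origin on the work surface. World frame = base frame: x ahead of the robot, y to its left, z up, the work surface at z = 0. Lengths are in m, angles in degrees, forces in N, time in s.
With the tool pointing down it reaches from about 0.4 to 0.9 m from the base axis. Payload 5.5 kg.
Tool frame: the origin (TCP) lies at the very end of the fingers, on their centre line; the grasp point (between the pads) lies 19 mm behind it; z points along the fingers, y is the direction in which the jaws open and shut (so a half turn about z gives the same grasp; the last joint's range is limited). The gripper opens to 85 mm and grips with 20 to 120 N. Pads are 22 mm wide; open, the fingers measure 114 mm over their backs; the gripper's body (76 mm by 85 mm) begins 54 mm behind the grasp point. The pads swing forward as they close: fully open they stand 13 mm farther back than shut.
Start: joints at [78.965, 28.699, -24.465, 88.831, 12.651, 65.22, -12.049], TCP at [0.286, -0.584, 0.231] pointing down, gripper open.
Joint ranges: [-164.97, 164.97], [-17.58, 116.51], [-87.97, 89.64], [11.32, 138.91], [-80.73, 260.73], [10.89, 115.49], [-147.41, 147.41]. Speed limits (degrees/s): [147.25, 147.25, 180, 180, 180, 180, 180].

## Interface

Orientations are given as [roll, pitch, yaw] about the fixed x, y, z axes, in that order (R = Rz(yaw) Ry(pitch) Rx(roll)).
In Python, from cell import read_state, grab_frame, job_done, cut_out gives the robot as it stands.
- The arm moves only by the tool apply_moves, never from a script. Its argument "rows" is one flat list of numbers, 7 for each row, row after row: the shift along the world's x, y, z in m, then the turn, a rotation vector about the world's x, y, z in rad, then the finger opening in m, from 0 to 0.0854. A call has 1 to 12 rows; each row shifts and turns the pose as measured when the row begins; what a row does not reach is not made up. A row lasts 1/10 s, in which the tool goes at most 50 mm and 8.59 degrees, less where a joint would pass 70% of its speed; a pose out of reach is approached as far as the arm can. A call with a gripper value outside its range is refused whole. The fingers move at their own pace and stop on an object; "force" is the grip in N (left out, the last holds). Time passes only in rows, so rows that do not move let the fingers close. It gives the time, the measured TCP pose, the force and the opening at its end, in the units of the state.
- read_state(): the state, without advancing time (a new reading comes with each control period).
- grab_frame(name): name is "scene" or "top"; returns a dict with "pixels" (420x560x3 uint8, blue, green, red), "z_map" (420x560 float32, m along the optical axis (not along the pixel's ray), 0 where there is no reading), "fx", "fy", "cx", "cy" (pixels), "position" and "attitude" of the camera in the world. Camera axes: x right, y up, looking along -z (the intrinsics and any distortion apply to the point x, -y, -z); pixel columns grow to the right and rows downward; lengths in m; the calibration is good to about 2 mm. A picture is of the moment at which its call begins.
- job_done(): hands the job in, once; it reports no verdict.
Trained networks look in the newest picture that a camera, given by its name, has taken for a name from the list of things; names that differ only in an ending like _2 or _b are one class to them, and where a whole thing is asked for, a point or a joint stands for the part that bears it (a point fixed in the world has none). Each returns a list of dicts, best first, with "conf" (0 to 1); they miss things now and then, are a little off and sometimes report something else, mostly with a low value. They report only what shows in the picture. A call takes as long as a camera call. They do not tell look-alikes from the thing itself.
- cut_out(camera, target): "mask" (420x560 bool, what is visible of it) and "at" ([column, row] in pixels, amid what is visible of it).
The state is a dict: "time_s": time; "qpos": joint angles; "joint_vel": joint speeds; "effort": joint torques, N m; "tool_pos": TCP position; "tool_rot": TCP orientation; "wrist_force": force on the tool from outside, world axes, zero at the start; "torque": the same for the moment, N m; "finger_gap": finger opening in m.
Only numpy, scipy, OpenCV 4.12 (cv2) and the standard library are available. Lean on these libraries where they do the work, as an engineer would, in place of code of your own. Each camera call takes 0.05 s, during which the arm holds its last target. There are 200 camera calls.

## Task

The welding job is set up, so put the yellow and the blue setting block back in the leaning rack, each fully home in the slot of its own colour and pressed down until the sprung catch snaps over its shoulder. Let go of them, and leave the green block in its slot and the other things on the bench as they are.

Things in the scene. Friction and masses are not known exactly. Their poses are not given: they have to be found in the camera images.
- yellow_block: yellow setting block, about 0.2 kg: aluminium body 30 (x) x 36 (y) x 60 (z) mm with a yellow band, its foot narrowed by 3 mm a side over the lowest 5 mm, and on top a yellow handle 16 (x) x 18 (y) mm from z = 60 to 105 mm. Origin: centre of the underside; z runs up the handle. Starts standing upright on the bench between robot and rack, on the left or the right
- blue_block: blue setting block, about 0.2 kg: aluminium body 30 (x) x 36 (y) x 60 (z) mm with a blue band, its foot narrowed by 3 mm a side over the lowest 5 mm, and on top a blue handle 16 (x) x 18 (y) mm from z = 60 to 105 mm. Origin: centre of the underside; z runs up the handle. Starts standing upright on the bench between robot and rack, on the other side from the yellow one
- green_block: green setting block, about 0.2 kg: aluminium body 30 (x) x 36 (y) x 60 (z) mm with a green band, its foot narrowed by 3 mm a side over the lowest 5 mm, and on top a green handle 16 (x) x 18 (y) mm from z = 60 to 105 mm. Origin: centre of the underside; z runs up the handle. Starts home and caught in the green slot and stays there
- slot_yellow: yellow slot of the rack. Origin: centre of its floor. Its z points out of the slot along the line of insertion, leaning 0.47 rad (27 deg) from vertical, away from the robot; x points towards the robot and up, y along the row. Inside 34 (x) by 41 (y) mm. Lips and labels are yellow. A block is home with its origin on this origin and its z along this z (a half turn about z is as good)
- slot_blue: blue slot of the rack. Origin: centre of its floor. Its z points out of the slot along the line of insertion, leaning 0.47 rad (27 deg) from vertical, away from the robot; x points towards the robot and up, y along the row. Inside 34 (x) by 41 (y) mm. Lips and labels are blue. A block is home with its origin on this origin and its z along this z (a half turn about z is as good)
- slot_green: green slot of the rack. Origin: centre of its floor. Its z points out of the slot along the line of insertion, leaning 0.47 rad (27 deg) from vertical, away from the robot; x points towards the robot and up, y along the row. Inside 34 (x) by 41 (y) mm. Lips and labels are green. A block is home with its origin on this origin and its z along this z (a half turn about z is as good)
- catch_yellow (a joint): rad: steel snap arm on the robot's side of the yellow slot; 0 at rest, grows when pushed away (about 0.1 as a block passes). Its ramped barb, 12 mm wide in y, stands at slot x 11 to 26, z 61 to 90 mm; pressing a block in against some 5 to 15 N pushes it aside, and it springs back to 0 over the shoulder when the block is home. Fingers on the handle's y faces pass either side of it
- catch_blue (a joint): rad: steel snap arm on the robot's side of the blue slot; 0 at rest, grows when pushed away (about 0.1 as a block passes). Its ramped barb, 12 mm wide in y, stands at slot x 11 to 26, z 61 to 90 mm; pressing a block in against some 5 to 15 N pushes it aside, and it springs back to 0 over the shoulder when the block is home. Fingers on the handle's y faces pass either side of it
- rack: fixed oxide-red base plate 150 x 330 x 12 mm with three leaning slots in a row along its y, 100 mm apart, in any colour order; origin under its centre; place and yaw vary. Slot walls along the slot: sides 42, far 58, near (robot side) 46 mm high; all have flared lips 12 mm higher (at the near wall on both sides of the snap arm)
- square_magnet: red magnetic square 67 x 67 x 16 mm, lying on the bench between the two blocks; origin under its centre; bystander
- hammer: hammer lying on the bench at the left; bystander
- brush: brush lying on the bench at the right; bystander
- spray: spray can, 56 mm across, 160 mm tall, standing at the left of the rack; origin under its centre; bystander
- tube_b: steel tube 28 mm across, 160 mm long, with two foot tabs, lying at the right of the rack; origin under its centre; bystander
Mind the look-alikes: they are no part of the job. Leave any brown or pink look-alike of the blue_block alone. Leave any purple look-alike of the yellow_block alone.

How it is judged (in metres and radians):
On the way, in this order (a step that is already met when the one before it is completed fails the run):
1. one of the two blocks is home and caught in its own slot (((z of yellow_block in the frame of slot_yellow between -0.004 and 0.004 m and x of yellow_block in the frame of slot_yellow between -0.005 and 0.005 m and y of yellow_block in the frame of slot_yellow between -0.005 and 0.005 m and angle between the z axis of yellow_block and the z axis of slot_yellow, either way round below 0.1 rad and value of joint catch_yellow below 0.05 rad and linear speed of yellow_block below 0.02 m/s) or (z of blue_block in the frame of slot_blue between -0.004 and 0.004 m and x of blue_block in the frame of slot_blue between -0.005 and 0.005 m and y of blue_block in the frame of slot_blue between -0.005 and 0.005 m and angle between the z axis of blue_block and the z axis of slot_blue, either way round below 0.1 rad and value of joint catch_blue below 0.05 rad and linear speed of blue_block below 0.02 m/s))), for 0.2 s.
2. both blocks are home and caught in their own slots (z of yellow_block in the frame of slot_yellow between -0.004 and 0.004 m and x of yellow_block in the frame of slot_yellow between -0.005 and 0.005 m and y of yellow_block in the frame of slot_yellow between -0.005 and 0.005 m and angle between the z axis of yellow_block and the z axis of slot_yellow, either way round below 0.1 rad and value of joint each of catch_yellow, catch_blue below 0.05 rad and linear speed of each of yellow_block, blue_block below 0.02 m/s and z of blue_block in the frame of slot_blue between -0.004 and 0.004 m and x of blue_block in the frame of slot_blue between -0.005 and 0.005 m and y of blue_block in the frame of slot_blue between -0.005 and 0.005 m and angle between the z axis of blue_block and the z axis of slot_blue, either way round below 0.1 rad), for 0.2 s.
At the end, for the whole second after the job is handed in: The yellow and blue blocks are each at rest in the slot of their own colour, origin within 4 mm of the slot floor and 5 mm of its centre lines, axis within 0.1 rad of the slot's, the catch sprung back to below 0.05 rad; the green block is still in its slot, within 6 mm of the floor (all of step 2 and z of green_block in the frame of slot_green below 0.006 m); the robot touches nothing.
It fails at once if the green block is moved more than 15 mm (distance of green_block from where it was at the start of the episode above 0.015 m).
It fails at once if another thing on the bench is moved more than 30 mm (distance of any of square_magnet, hammer, brush, spray, tube_b from where it was at the start of the episode above 0.03 m).
It fails at once if the spray can is tipped over (angle between spray's own z axis and vertical above 0.5 rad).
It also fails if it takes over 61 s, if anything falls off the work surface, if the arm or the gripper's body presses on something with over 40 N, if the wrist force passes 120 N, or if a joint passes its speed limit or range.

## Working session

There is one attempt and no reset: what is moved stays moved. The work goes in short steps, Python scripts to look and compute and a tool call to move; the robot and the scene stay as the last step left them, time stands still between calls to the robot, and variables do not carry over. Pictures are saved under pics/ and viewed, about 8 in all and at most 12, crops included, and the job is handed in when it is done.

Besides the shell and the picture viewer there is one more tool, called after "Emit:" by a JSON object that holds its "op" and its "data", one argument or row to a line. apply_moves: Moves the arm, as the interface text tells. Its arguments: {"type":"object","properties":{"rows":{"type":"array"},"force":{"type":"number"}},"required":["rows"]}

```bash
mkdir -p pics; cat > h.py <<'E'
import numpy as np, cv2
from scipy.spatial.transform import Rotation as R
from cell import read_state, grab_frame, job_done, cut_out
def camrot(f):
    a=np.array(f["attitude"],float)
    return a if a.shape==(3,3) else R.from_euler('xyz',a,degrees=True).as_matrix()
def cloud(f):
    z=f["z_map"]; v,u=np.mgrid[:z.shape[0],:z.shape[1]]
    p=np.stack([(u-f["cx"])/f["fx"]*z,-(v-f["cy"])/f["fy"]*z,-z],-1)
    w=p@camrot(f).T+np.array(f["position"]); w[z==0]=np.nan
    return w
E
python3 - <<'E'
from h import *
print(read_state())
for n in("scene","top"):
    f=grab_frame(n); cv2.imwrite(f"pics/{n}0.png",f["pixels"]); np.savez(f"{n}0.npz",w=cloud(f),p=f["pixels"])
    print(n,{k:f[k] for k in f if k not in("pixels","z_map")})
    w=cloud(f)
    for t in("yellow_block","blue_block","green_block","slot_yellow","slot_blue","slot_green","rack"):
        for d in cut_out(n,t)[:3]:
            c=w[d["mask"]]; print(t,round(d["conf"],2),np.round(d["at"]),np.round(np.nanmedian(c,0),3),np.round(np.nanmax(c,0),3), d["mask"].sum())
E
```

```text
{'time_s': 0.0, 'qpos': array([ 78.96376323,  28.75393992, -24.45234531,  88.89125115,
        12.64935832,  65.21682661, -12.04819975]), 'joint_vel': array([-0.1479335 ,  0.00853254, -0.0404492 , -0.03306272,  0.01365204,
       -0.08518131,  0.06600868]), 'effort': array([ 6.26174933e-04, -5.69512475e+01, -5.81649318e+00, -2.80934680e+01,
        1.04087059e-02,  1.20426391e-02, -2.08968970e-05]), 'tool_pos': array([ 0.28579283, -0.58304799,  0.23025793]), 'tool_rot': array([-1.79891021e+02, -5.40182271e-03,  2.61191503e+01]), 'wrist_force': array([ 0.83712112, -0.03129276, -0.06517584]), 'torque': array([ 0.0347687 , -0.01063993, -0.0512854 ]), 'finger_gap': 0.08563502006328258}
scene {'fx': 532.8602267916322, 'fy': 532.8602267916322, 'cx': 277.46693997514103, 'cy': 210.6519675474171, 'position': array([1.20483607, 0.83931413, 0.87083889]), 'attitude': array([ 52.82200883,   1.03121926, 140.23092171])}
yellow_block 0.85 [383. 236.] [0.406 0.249 0.055] [0.42  0.263 0.109] 506
yellow_block 0.69 [366. 251.] [0.482 0.255 0.053] [0.497 0.27  0.109] 529
blue_block 0.73 [275. 159.] [ 0.3
[... 993 characters left out ...]
2] [0.69  0.006 0.133] 316
blue_block 0.72 [340. 262.] [ 0.354 -0.203  0.062] [ 0.371 -0.193  0.111] 159
blue_block 0.62 [340. 237.] [ 0.434 -0.199  0.062] [ 0.451 -0.184  0.11 ] 145
blue_block 0.59 [318. 214.] [ 0.492 -0.14   0.061] [ 0.519 -0.121  0.112] 141
green_block 0.63 [280. 155.] [ 0.666 -0.026  0.101] [ 0.69  -0.006  0.143] 150
slot_yellow 0.63 [245. 158.] [0.658 0.077 0.079] [0.702 0.113 0.133] 502
slot_yellow 0.41 [278. 238.] [ 0.428 -0.02   0.015] [0.467 0.023 0.025] 438
slot_blue 0.66 [212. 154.] [0.662 0.176 0.076] [0.72  0.218 0.131] 570
slot_green 0.73 [281. 165.] [ 0.64  -0.023  0.082] [0.693 0.006 0.138] 378
rack 0.9 [255. 170.] [0.636 0.068 0.012] [0.73  0.246 0.097] 2945
```

```bash
python3 - <<'E'
import cv2,numpy as np
a=cv2.imread("pics/scene0.png");b=cv2.imread("pics/top0.png")
A=cv2.resize(a[120:330,180:440],None,fx=2.3,fy=2.3,interpolation=3)
cv2.imwrite("pics/a.png",A)
B=cv2.resize(b[120:300,160:380],None,fx=3,fy=3,interpolation=3)
cv2.imwrite("pics/b.png",B)
E
```

```text
(no output)
```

View pics/a.png

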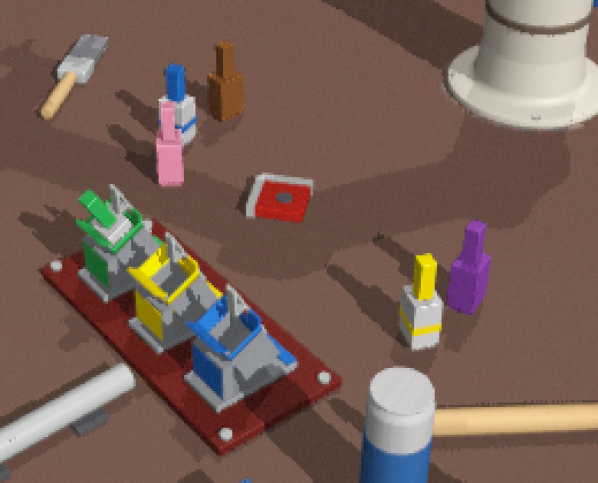

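View pics/b.png

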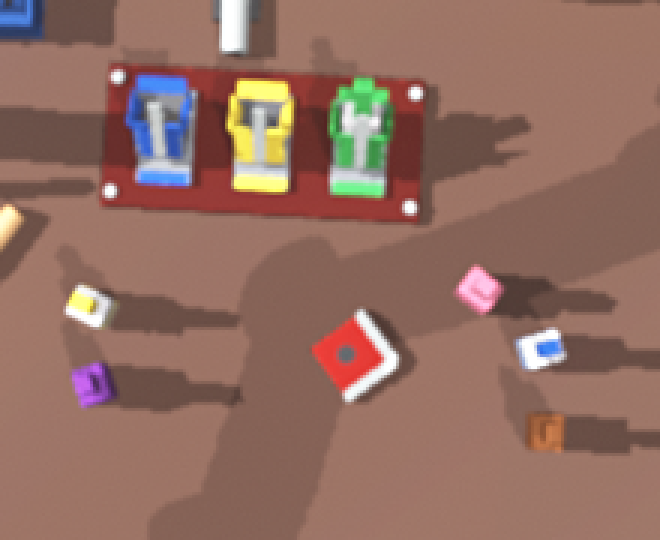

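The top view shows the real yellow block at top px (190,222) and the purple look-alike at (192,249). The real blue block is at (340,237), with brown at (340,262) and pink at (318,214). The slots from left to right are blue, yellow and green, with the green block home. Next I'll fit the known shapes to the depth data.

```bash
cat > fit.py <<'E'
from h import *
from scipy.optimize import least_squares
def box(p,c,h):
    q=np.abs(p-c)-h
    return np.linalg.norm(np.maximum(q,0),axis=-1)+np.minimum(q.max(-1),0)
def blk(p): return np.minimum(box(p,[0,0,.03],[.015,.018,.03]),box(p,[0,0,.0825],[.008,.009,.0225]))
def near(w,c,r,z0,z1):
    p=w.reshape(-1,3); p=p[np.isfinite(p).all(1)]
    return p[(np.hypot(*(p[:,:2]-c).T)<r)&(p[:,2]>z0)&(p[:,2]<z1)]
def fit_up(P,c,zfree=True):
    best=None
    for a in np.radians(np.arange(-90,90,15)):
        g=lambda x:blk((P-[x[0],x[1],x[3]])@R.from_euler('z',x[2]).as_matrix())
        s=least_squares(g,[*c,a,0],loss='soft_l1',f_scale=.002)
        if best is None or s.cost<best.cost: best=s
    x=best.x; return np.round([x[0]*1e3,x[1]*1e3,np.degrees(x[2]),x[3]*1e3,1e3*np.sqrt(2*best.cost/len(P))],1)
E
cat > run1.py <<'E'
from fit import *
W={n:np.load(f"{n}0.npz")["w"] for n in("scene","top")}
for nm,c in(("yellow",(.472,.243)),("blue",(.434,-.199)),("purple",(.398,.24)),("pink",(.494,-.138))):
    A=[near(W[n],c,.034,.012,.13) for n in W]
    print(nm,[(len(P),fit_up(P,c)) for P in A], fit_up(np.vstack(A),c))
# rack plate
def rackres(P):
    g=lambda x:box((P-[x[0],x[1],x[3]])@R.from_euler('z',x[2]).as_matrix(),[0,0,.006],[.075,.165,.006])
    return least_squares(g,[.655,.08,-.02,0],loss='soft_l1',f_scale=.002)
T=R.from_euler('y',.47).as_matrix()@np.diag([-1,-1,1])
rks={}
for k in("scene","top","both"):
    def col(f): return np.vstack([f(W[n]) for n in(W if k=="both" else [k])])
    P=col(lambda w:near(w,(.655,.08),.2,.004,.016)); s=rackres(P); x=s.x
    print(k,len(P),"rack",np.round([x[0]*1e3,x[1]*1e3,np.degrees(x[2]),x[3]*1e3],1),s.cost)
    Rr=R.from_euler('z',x[2]).as_matrix()
    def topts(p): return (p-[x[0],x[1],0])@Rr   # rack frame
    G=col(lambda w:near(w,(.675,-.02),.05,.0,.2)); G=topts(G); H=None
    # green block handle: points above the shoulder along the slot axis
    o=np.array([-.03,-.1,.03])
    for it in range(6):
        q=(G-o)@T; m=(q[:,2]>.066)&(np.abs(q[:,0])<.0095)&(np.abs(q[:,1])<.013)&(q[:,2]<.115)
        s=least_squares(lambda d:blk((G[m]-d)@T),o,loss='soft_l1',f_scale=.002); o=s.x
    print("  green origin in rack",np.round(o*1e3,1),m.sum(),s.cost)
E
python3 run1.py
```

```text
yellow [(528, array([473.8, 246.1, -24.1,   0.9,   1.2])), (144, array([475. , 246.8, -25.8,   1.5,   1.6]))] [473.9 246.2 -24.2   1.    1.3]
blue [(284, array([ 433. , -205.9,   18. ,    1.8,    1.6])), (144, array([ 434.7, -205.5,   16. ,    1.3,    1.6]))] [ 433.3 -205.9   17.6    1.4    1.6]
purple [(478, array([396.2, 242.1, -71.9,   0.8,   1.4])), (155, array([397.2, 242.4, -70.3,   1.3,   1.5]))] [396.2 242.1 108.4   1.    1.4]
pink [(322, array([ 492. , -144.1,  -32.1,    1.1,    1.7])), (145, array([ 495. , -143.2,  -37.7,    1. ,    1.7]))] [ 492.7 -144.4  -32.1    1.2    1.8]
scene 3168 rack [651.8  76.3  -5.    0.8] 0.044111271234696874
  green origin in rack [-15.8 -98.1  42.9] 70 5.829628554321494e-05
top 3563 rack [ 6.484e+02  7.850e+01 -2.100e+00  2.000e-01] 0.0939720747925141
  green origin in rack [ -10.  -103.4   68.8] 17 6.067952681194212e-06
both 6731 rack [ 6.498e+02  7.660e+01 -3.800e+00  6.000e-01] 0.13860352187837255
  green origin in rack [-16.9 -96.2  51. ] 68 4.6737168567315905e-05
```

```bash
cat > run2.py <<'E'
from fit import *
from scipy.spatial import cKDTree
W={};
T=R.from_euler('y',.47).as_matrix()@np.diag([-1,-1,1])
HUE={"blue":(100,125),"yellow":(22,34),"green":(45,80)}
L={}
for n in("scene","top"):
    f=grab_frame(n); w=cloud(f); hsv=cv2.cvtColor(f["pixels"],cv2.COLOR_BGR2HSV); C=camrot(f); pos=np.array(f["position"])
    h=hsv[...,0]; v,u=np.mgrid[:420,:560]
    ray=np.stack([(u-f["cx"])/f["fx"],-(v-f["cy"])/f["fy"],-np.ones(u.shape)],-1)@C.T
    pl=pos+ray*((.012-pos[2])/ray[...,2])[...,None]
    red=((h<6)|(h>174))&(hsv[...,1]>140)&(np.abs(w[...,2]-.0125)<.006)&(np.hypot(w[...,0]-.655,w[...,1]-.08)<.21)
    k=cv2.morphologyEx(red.astype(np.uint8),cv2.MORPH_OPEN,np.ones((3,3)))>0
    (cx,cy),(a,b),ang=cv2.minAreaRect((pl[k][:,:2]*1e3).astype(np.float32)); print(n,"plate",k.sum(),round(cx,1),round(cy,1),round(a),round(b),round(ang,2))
    for c,(lo,hi) in HUE.items():
        m=(h>=lo)&(h<=hi)&(hsv[...,1]>110)&(np.hypot(w[...,0]-.655,w[...,1]-.08)<.17)&(w[...,2]>.03)
        L[n,c]=w[m]; print(n,c,m.sum(),np.round(np.nanmean(w[m],0),4))
    L[n,"all"]=near(w,(.655,.08),.25,.02,.2)
    for c,b,d in(("yellow","blue",[0,.1]),):
        A,B=L[n,c],L[n,b]; t=cKDTree(B)
        s=least_squares(lambda x:t.query(A+[x[0],x[1],x[2]])[0],[.003,.1,0],loss='soft_l1',f_scale=.003,diff_step=1e-2)
        print("  yellow->blue shift",np.round(s.x*1e3,1))
    yaw=np.radians(-2.5); Rr=R.from_euler('z',yaw).as_matrix(); M=Rr@T; o=np.array([.63,-.022,.043]); G=L[n,"all"]
    for it in range(8):
        q=(G-o)@M; m=(q[:,2]>.068)&(q[:,2]<.112)&(q[:,0]>-.014)&(q[:,0]<.0095)&(np.abs(q[:,1])<.014)
        s=least_squares(lambda d:blk((G[m]-d)@M),o,loss='soft_l1',f_scale=.002); o=s.x
    print("  green origin",np.round(o*1e3,1),m.sum(),1e3*np.sqrt(2*s.cost/m.sum()))
np.savez("L.npz",**{a+"_"+b:L[a,b] for a,b in L})
E
python3 run2.py
```

```text
scene plate 2304 649.5 79.8 333 153 86.89
scene blue 426 [0.6768 0.1734 0.0722]
scene yellow 389 [0.6711 0.0741 0.0723]
scene green 350 [ 0.6732 -0.0186  0.0872]
  yellow->blue shift [ 5.2 99.9 -0.2]
  green origin [635.9 -23.2  38.5] 116 1.4532519593517519
top plate 1673 646.9 76.0 326 147 87.1
top blue 276 [0.6645 0.1772 0.0796]
top yellow 311 [0.6583 0.0769 0.0787]
top green 241 [ 0.6567 -0.0231  0.0915]
  yellow->blue shift [  5.6 100.    0.8]
  green origin [624.9 -21.   45.7] 60 1.7932480523710097
```

Emit:
{"op": "apply_moves", "data": {
  "rows": [-0.005,0.04,0.03,0,0,0,0.085,0.0,0.045,0.02,0,0,0,0.085]
}}

```text
time_s: 1.1
tool_pos: [0.2778, -0.4999, 0.2738]
tool_rot: [-179.4, -0.1, 25.7]
wrist_force: [-0.1, 0.1, 1.9]
finger_gap: 0.0853
```

The yellow and blue lip clouds are 100 mm apart, and both cameras put the rack yaw at about -3.1°. The slot's x/z offset is still unclear, so I'll look at a section through the slots.

```bash
python3 - <<'E'
from fit import *
L=np.load("L.npz"); yaw=np.radians(-3.1); Rr=R.from_euler('z',yaw).as_matrix(); T=R.from_euler('y',.47).as_matrix()@np.diag([-1,-1,1])
im=np.full((600,800,3),255,np.uint8)
# left: yellow/blue slots, right: green ; origin guess
for side,ys in((0,(0,.1)),(1,(-.1,))):
  for n,col in(("scene",(0,0,255)),("top",(255,0,0))):
    for yc in ys:
      p=(L[n+"_all"]-[.648,.0785,0])@Rr; q=(p-[-.018,yc,.042])@T
      q=q[(np.abs(q[:,1])<(.03 if side==0 else .012))]
      for a in q:
        x=int(200+400*side+a[0]*4000); y=int(520-a[2]*4000)
        if 400*side<=x<400*side+400: cv2.circle(im,(x,y),2,col if abs(a[1])<.012 else tuple(int(c/2+100) for c in col),-1)
  for x in range(-40,50,10): cv2.line(im,(200+400*side+x*4,0),(200+400*side+x*4,600),(0,0,0) if x==0 else (220,220,220),1)
  for z in range(-10,130,10): cv2.line(im,(400*side,520-z*4),(400*side+399,520-z*4),(0,0,0) if z==0 else (220,220,220),1)
cv2.imwrite("pics/sec.png",im)
E
```

```text
(no output)
```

View pics/sec.png

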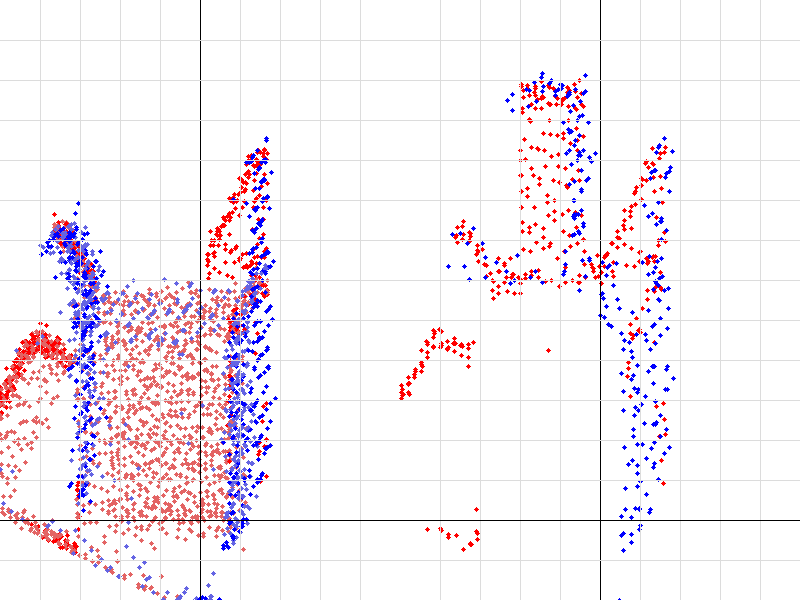

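Emit:
{"op": "apply_moves", "data": {
  "rows": [0.0195,0.0368,-0.009,0,0,-0.018,0.055,0.0195,0.0368,-0.009,0,0,-0.018,0.055,0.0195,0.0368,-0.009,0,0,-0.018,0.055,0.0195,0.0368,-0.009,0,0,-0.018,0.055,0.0195,0.0368,-0.009,0,0,-0.018,0.055,0.0195,0.0368,-0.009,0,0,-0.018,0.055,0.0195,0.0368,-0.009,0,0,-0.018,0.055,0.019,0.0364,-0.011,0,0,-0.018,0.055,0,0,0,0,0,0,0.055,0,0,0,0,0,0,0.055],
  "force": 60
}}

```text
time_s: 2.1
tool_pos: [0.4381, -0.1912, 0.2036]
tool_rot: [180.0, -0.2, 17.3]
wrist_force: [0.9, -1.0, 1.2]
finger_gap: 0.055
```

```bash
python3 - <<'E'
from fit import *
L=np.load("L.npz"); Rr=R.from_euler('z',np.radians(-3.1)).as_matrix(); T=R.from_euler('y',.47).as_matrix()@np.diag([-1,-1,1])
for n in("scene","top"):
  for c,yc in(("blue",.1),("yellow",0),("green",-.1)):
    q=((L[n+"_all"]-[.648,.0785,0])@Rr-[-.0082,yc,.0398])@T*1e3
    s=lambda a,b,z0,z1:q[(q[:,0]>a)&(q[:,0]<b)&(q[:,2]>z0)&(q[:,2]<z1)&(abs(q[:,1])<40)][:,1]
    o=[]
    for k in(s(9,27,70,88),s(-24,-16,62,72),s(-12,8,48,56),s(-9,9,70,105)):
        o.append((len(k),np.round(np.percentile(k,[3,97]),1) if len(k)>5 else None))
    print(n,c,"barb",o[0],"farlip",o[1],"sidelips",o[2],"handle",o[3])
E
```

```text
scene blue barb (40, array([-5.2,  8.8])) farlip (35, array([-21.9,  22.8])) sidelips (45, array([-27.8,  31.9])) handle (0, None)
scene yellow barb (33, array([-5.7,  7.6])) farlip (32, array([-22.8,  23.2])) sidelips (41, array([-28.8,  32.6])) handle (0, None)
scene green barb (29, array([-5. ,  6.8])) farlip (27, array([-22.6,  23.2])) sidelips (34, array([-29.1,  30.9])) handle (85, array([-10.1,  10.5]))
top blue barb (18, array([-4.2,  7.8])) farlip (36, array([-21.9,  25. ])) sidelips (19, array([-27.4,  29.9])) handle (0, None)
top yellow barb (16, array([-2.8,  6.1])) farlip (33, array([-21.7,  22.9])) sidelips (21, array([-28.3,  30.8])) handle (0, None)
top green barb (15, array([-4.1,  6.1])) farlip (14, array([-19.7,  22.9])) sidelips (23, array([-28.3,  31. ])) handle (54, array([-6. ,  9.2]))
```

Emit:
{"op": "apply_moves", "data": {
  "rows": [-0.0046,-0.0147,-0.02,0,0,0.004,0.055,0,0,-0.03,0,0,0,0.055,0,0,-0.03,0,0,0,0.055,0,0,-0.01,0,0,0,0.055,0,0,0,0,0,0,0.055,0,0,0,0,0,0,0.055]
}}

```text
time_s: 2.7
tool_pos: [0.4337, -0.2135, 0.1144]
tool_rot: [179.5, -0.4, 17.1]
wrist_force: [0.5, 0.0, 0.1]
finger_gap: 0.0549
```

Emit:
{"op": "apply_moves", "data": {
  "rows": [0,0.0075,-0.008,0.008,0.006,0.006,0.055,0,0,0,0,0,0,0.055,0,0,-0.015,0,0,0,0.055,0,0,-0.015,0,0,0,0.055,0,0,-0.008,0,0,0,0.055,0,0,0,0,0,0,0.055]
}}

```text
time_s: 3.3
tool_pos: [0.4382, -0.2074, 0.0721]
tool_rot: [179.7, -0.6, 17.5]
wrist_force: [-0.2, -0.1, -0.6]
finger_gap: 0.0553
```

Emit:
{"op": "apply_moves", "data": {
  "rows": [-0.0045,0.0015,-0.005,0.004,0.009,0,0.055,0,0,0,0,0,0,0.055,0,0,0,0,0,0,0.055]
}}

```text
time_s: 3.6
tool_pos: [0.4343, -0.2059, 0.0681]
tool_rot: [180.0, -0.2, 17.5]
wrist_force: [0.2, 0.2, -0.5]
finger_gap: 0.0549
```

Emit:
{"op": "apply_moves", "data": {
  "rows": [-0.0005,0,-0.003,0,0.003,0,0.03,0,0,0,0,0,0,0.015,0,0,0,0,0,0,0.01,0,0,0,0,0,0,0.01,0,0,0,0,0,0,0.01,0,0,0,0,0,0,0.01],
  "force": 60
}}

```text
time_s: 4.2
tool_pos: [0.4345, -0.2063, 0.0658]
tool_rot: [180.0, -0.1, 17.5]
wrist_force: [0.2, 0.9, 0.1]
finger_gap: 0.0174
```

Emit:
{"op": "apply_moves", "data": {
  "rows": [0,0,0.02,0,0,0,0.01,0,0,0.04,0,0,0,0.01,0,0,0.045,0,0,0,0.01,0,0,0.045,0,0,0,0.01,0,0,0.045,0,0,0,0.01,0.02,0.027,0.02,0,0,-0.03,0.01,0.023,0.0305,0,0,0,-0.03,0.01,0.023,0.0305,0,0,0,-0.03,0.01,0.023,0.0305,0,0,0,-0.03,0.01,0.023,0.0305,0,0,0,-0.03,0.01,0.023,0.0305,0,0,0,-0.03,0.01,0,0,0,0,0,0,0.01]
}}

```text
time_s: 5.4
tool_pos: [0.5652, -0.0193, 0.2863]
tool_rot: [-179.7, 0.3, 6.3]
wrist_force: [-0.9, -0.2, -2.8]
finger_gap: 0.0176
```

Emit:
{"op": "apply_moves", "data": {
  "rows": [0.024,0.031,0,0,0,-0.055,0.01,0.024,0.031,0,0,0,-0.055,0.01,0.024,0.031,0,0,0,-0.053,0.01,0.024,0.03,0,0.0042,0.078,0,0.01,0.024,0.03,0,0.0042,0.078,0,0.01,0.024,0.03,0,0.0042,0.078,0,0.01,0,0,0,0.0042,0.078,0,0.01,0,0,0,0.0042,0.078,0,0.01,0,0,0,0.0042,0.078,0,0.01,0,0,0,0,0,0,0.01,0,0,0,0,0,0,0.01]
}}

```text
time_s: 6.5
tool_pos: [0.7085, 0.1667, 0.2694]
tool_rot: [179.5, 29.1, -3.6]
wrist_force: [-0.2, -0.5, -1.4]
finger_gap: 0.0171
```

```bash
cat > tgt.py <<'E'
from h import *
import sys
# print shift/turn needed to bring the TCP to height d (block origin above slot floor) over slot
S={"blue":[.6452,.1775,.0388],"yellow":[.6398,.0777,.0388]}
def show(slot,d,tcp=.0658,S=S):
    M=R.from_euler('z',-3.1,degrees=True)*R.from_euler('y',.47)
    s=read_state(); zs=M.as_matrix()[:,2]; Rt=(M*R.from_euler('x',180,degrees=True))
    t=np.array(S[slot])+(tcp+d)*zs
    Rc=R.from_euler('xyz',s["tool_rot"],degrees=True)
    A=M.as_matrix()@np.diag([-1,-1,1])
    q=A.T@(np.array(s["tool_pos"])-tcp*zs-S[slot])
    print("t",s["time_s"],"shift",np.round(t-s["tool_pos"],4),"turn",np.round((Rt*Rc.inv()).as_rotvec(),4),"in slot mm",np.round(q*1e3,1),"F slot",np.round(A.T@s["wrist_force"],1),"gap",round(s["finger_gap"],4),"q",np.round(s["qpos"],0))
if __name__=="__main__": show(sys.argv[1],float(sys.argv[2]),*(float(a) for a in sys.argv[3:]))
E
python3 tgt.py blue .09
```

```text
t 6.5 shift [ 0.0072  0.007  -0.0916] turn [ 0.0057 -0.0384  0.0044] in slot mm [ 47.5   7.3 168.6] F slot [-0.5  0.5 -1.3] gap 0.0171 q [  -3.   60.  -31.   36.   15.  115. -116.]
```

Emit:
{"op": "apply_moves", "data": {
  "rows": [0.004,0.0017,-0.02,0.0015,-0.01,0.001,0.01,0.004,0.0017,-0.02,0.0015,-0.01,0.001,0.01,0.0035,0.0017,-0.02,0.0015,-0.01,0.001,0.01,0,0.001,-0.012,0.001,-0.008,0.001,0.01,0,0,0,0,0,0,0.01,0,0,0,0,0,0,0.01]
}}

```text
time_s: 7.1
tool_pos: [0.717, 0.1683, 0.2021]
tool_rot: [179.7, 26.8, -3.1]
wrist_force: [-0.4, -0.2, -1.0]
finger_gap: 0.0174
```

```bash
python3 tgt.py blue .10; cat > held.py <<'E'
# fit the held block near its expected pose, in slot frame (mm)
from fit import *
import sys
from tgt import S
slot=sys.argv[1]; tcp=float(sys.argv[2]); hid=float(sys.argv[3]) if len(sys.argv)>3 else 0
st=read_state(); Rc=R.from_euler('xyz',st["tool_rot"],degrees=True)*R.from_euler('x',180,degrees=True)
o=np.array(st["tool_pos"])-tcp*Rc.as_matrix()[:,2]
A=(R.from_euler('z',-3.1,degrees=True)*R.from_euler('y',.47)).as_matrix()@np.diag([-1,-1,1])
for n in("scene","top"):
    f=grab_frame(n); cv2.imwrite(f"pics/{n}_{slot}_{st['time_s']:.1f}.png",f["pixels"])
    w=cloud(f).reshape(-1,3); w=w[np.isfinite(w).all(1)]
    q=(w-o)@Rc.as_matrix(); P=w[(np.abs(q[:,0])<.024)&(np.abs(q[:,1])<.027)&(q[:,2]>hid-.008)&(q[:,2]<.064)]
    g=lambda x:box((P-o-x[:3])@(R.from_rotvec([x[3],x[4],0])*Rc).as_matrix(),[0,0,.03],[.015,.018,.03])
    s=least_squares(g,[0,0,0,0,0],loss='soft_l1',f_scale=.002)
    print(n,len(P),"camera minus tool, slot frame mm",np.round(A.T@s.x[:3]*1e3,1),"tilt",np.round(s.x[3:],3),"rms",1e3*np.sqrt(2*s.cost/max(1,len(P))))
E
python3 held.py blue .0658
```

```text
t 7.1 shift [ 0.0032  0.0051 -0.0155] turn [ 0.0045  0.0024 -0.0015] in slot mm [  9.6   5.3 112.5] F slot [-0.1  0.2 -1.1] gap 0.0174 q [  -2.   61.  -31.   42.   16.  107. -116.]
scene 372 camera minus tool, slot frame mm [ 1.2  1.  -0. ] tilt [-0.005 -0.017] rms 1.0727597952092196
top 233 camera minus tool, slot frame mm [ 0.  -0.2  0.3] tilt [0.01  0.009] rms 1.400669285310121
```

Emit:
{"op": "apply_moves", "data": {
  "rows": [0.0032,0.0051,-0.0155,0.0045,0.0024,-0.0015,0.01,0,0,0,0,0,0,0.01,-0.0068,0,-0.0134,0,0,0,0.01,-0.0045,0,-0.009,0,0,0,0.01,0,0,0,0,0,0,0.01,0,0,0,0,0,0,0.01]
}}

```text
time_s: 7.8
tool_pos: [0.7102, 0.1746, 0.1645]
tool_rot: [-179.9, 26.7, -3.1]
wrist_force: [-1.1, 0.4, -1.8]
finger_gap: 0.0172
```

```bash
python3 tgt.py blue .065
```

```text
t 7.8 shift [-0.0058 -0.0003 -0.0091] turn [-0.0016  0.0037  0.0006] in slot mm [-1.1 -0.6 75.7] F slot [ 0.2 -0.3 -2.1] gap 0.0172 q [  -1.   62.  -31.   46.   16.  102. -116.]
```

Emit:
{"op": "apply_moves", "data": {
  "rows": [-0.005,-0.0005,-0.008,-0.0016,0.0037,0.0006,0.01,-0.0036,0.0002,-0.0071,0,0,0,0.01,-0.0036,0.0002,-0.0071,0,0,0,0.01,0,0,0,0,0,0,0.01]
}}

```text
time_s: 8.2
tool_pos: [0.7001, 0.1743, 0.1425]
tool_rot: [-179.9, 26.5, -3.2]
wrist_force: [0.4, 0.8, -5.1]
finger_gap: 0.0174
```

```bash
python3 tgt.py blue .03
```

```text
t 8.2 shift [-0.0116  0.0009 -0.0182] turn [-0.0007  0.0075  0.0024] in slot mm [-2.1  0.2 51.5] F slot [-2.6 -0.9 -4.4] gap 0.0174 q [  -0.   61.  -31.   50.   16.   99. -117.]
```

Emit:
{"op": "apply_moves", "data": {
  "rows": [-0.0049,0.0003,-0.0065,0,0.005,0.002,0.01,-0.004,0.0002,-0.0071,0,0,0,0.01,-0.0036,0.0002,-0.0071,0,0,0,0.01,0,0,0,0,0,0,0.01]
}}

```text
time_s: 8.6
tool_pos: [0.6872, 0.1744, 0.1196]
tool_rot: [-180.0, 26.7, -3.2]
wrist_force: [0.7, 0.7, -4.7]
finger_gap: 0.0177
```

```bash
python3 tgt.py blue .01
```

```text
t 8.6 shift [-0.0078  0.0012 -0.0132] turn [-0.0001  0.004   0.0011] in slot mm [-1.   0.8 25.3] F slot [-2.7 -0.7 -3.9] gap 0.0177 q [   0.   61.  -31.   53.   16.   96. -117.]
```

Emit:
{"op": "apply_moves", "data": {
  "rows": [-0.004,0.0007,-0.0068,0,0.004,0.001,0.01,-0.0036,0.0002,-0.0071,0,0,0,0.01,-0.002,0.0002,-0.0045,0,0,0,0.01,0,0,0,0,0,0,0.01],
  "force": 90
}}

```text
time_s: 9.0
tool_pos: [0.6764, 0.1754, 0.0991]
tool_rot: [180.0, 27.0, -3.1]
wrist_force: [0.7, -0.7, -4.0]
finger_gap: 0.0169
```

```bash
python3 tgt.py blue .0
```

```text
t 9.0 shift [-0.0014  0.0005 -0.0016] turn [ 0.0003 -0.0013 -0.0001] in slot mm [-0.6  0.4  2.1] F slot [-2.5  0.7 -3.2] gap 0.0169 q [   1.   61.  -31.   56.   16.   93. -118.]
```

Emit:
{"op": "apply_moves", "data": {
  "rows": [-0.0014,0.0003,-0.0025,0,0,0,0.01,-0.0009,0,-0.0018,0,0,0,0.01,-0.0009,0,-0.0018,0,0,0,0.01]
}}

```text
time_s: 9.3
tool_pos: [0.6751, 0.1756, 0.0974]
tool_rot: [-180.0, 26.8, -3.1]
wrist_force: [3.5, -1.6, 5.2]
finger_gap: 0.0172
```

```bash
python3 tgt.py blue .0
```

```text
t 9.3 shift [-0.0001  0.0003  0.0001] turn [-0.0005  0.0027  0.0011] in slot mm [-0.2  0.3 -0. ] F slot [-0.8  1.4  6.2] gap 0.0172 q [   1.   61.  -31.   57.   16.   92. -118.]
```

Emit:
{"op": "apply_moves", "data": {
  "rows": [-0.002,0,-0.004,0,0,0,0.01,-0.002,0,-0.004,0,0,0,0.01]
}}

```text
time_s: 9.5
tool_pos: [0.6748, 0.1755, 0.0974]
tool_rot: [-179.8, 26.3, -3.2]
wrist_force: [4.5, -1.7, 13.6]
finger_gap: 0.0169
```

```bash
python3 tgt.py blue .0; python3 - <<'E'
from h import *
f=grab_frame("scene"); cv2.imwrite("pics/s1.png",cv2.resize(f["pixels"][150:330,190:350],None,fx=3.3,fy=3.3,interpolation=3)); np.savez("s1.npz",w=cloud(f))
E
```

```text
t 9.5 shift [0.0001 0.0004 0.0001] turn [-0.0024  0.011   0.0033] in slot mm [ 0.1  0.4 -0.1] F slot [ 2.1  1.4 14.2] gap 0.0169 q [   1.   61.  -31.   58.   16.   92. -118.]
```

Emit:
{"op": "apply_moves", "data": {
  "rows": [-0.005,0,-0.01,0,0,0,0.01,-0.005,0,-0.01,0,0,0,0.01]
}}

```text
time_s: 9.75
tool_pos: [0.675, 0.1754, 0.0971]
tool_rot: [-179.4, 25.1, -3.4]
wrist_force: [8.1, -5.3, 34.6]
finger_gap: 0.017
```

```bash
python3 tgt.py blue .0
```

```text
t 9.75 shift [-0.      0.0005  0.0004] turn [-0.0073  0.033   0.0092] in slot mm [-0.2  0.5 -0.3] F slot [ 8.2  4.8 34.6] gap 0.017 q [   2.   60.  -32.   59.   16.   90. -118.]
```

Emit:
{"op": "apply_moves", "data": {
  "rows": [0,0,0,-0.007,0.03,0.009,0.01,0,0,0,0,0,0,0.04,0,0,0,0,0,0,0.045,0,0,0,0,0,0,0.045,0.004,0,0.008,0,0,0,0.045,0.009,-0.0005,0.018,0,0,0,0.045,0.0135,-0.0007,0.027,0,0,0,0.045,0.0135,-0.0007,0.027,0,0,0,0.045,0.01,-0.0007,0.035,0,0,0,0.045,0,0,0,0,0,0,0.045]
}}

```text
time_s: 10.75
tool_pos: [0.7222, 0.1738, 0.2202]
tool_rot: [-179.8, 27.2, -2.9]
wrist_force: [0.4, 0.8, 1.8]
finger_gap: 0.045
```

```bash
python3 tgt.py blue .1; cat > chk.py <<'E'
from fit import *
import sys
from tgt import S
A=(R.from_euler('z',-3.1,degrees=True)*R.from_euler('y',.47)).as_matrix()@np.diag([-1,-1,1])
im=np.full((600,800,3),255,np.uint8); fr=grab_frame("scene"); tp=grab_frame("top")
slots=[sys.argv[1],"green"]; S["green"]=[.6344,-.0221,.0388]
for side,sl in enumerate(slots):
  for f,col in((fr,(0,0,255)),(tp,(255,0,0))):
    w=cloud(f).reshape(-1,3); w=w[np.isfinite(w).all(1)]; q=(w-S[sl])@A; q=q[(np.abs(q[:,1])<.012)&(np.abs(q[:,0])<.05)&(q[:,2]>-.01)&(q[:,2]<.13)]
    for a in q: cv2.circle(im,(int(200+400*side+a[0]*4000),int(520-a[2]*4000)),2,col,-1)
  for x in range(-40,50,10): cv2.line(im,(200+400*side+x*4,0),(200+400*side+x*4,600),(0,0,0) if x==0 else (220,220,220),1)
  for z in range(-10,130,10): cv2.line(im,(400*side,520-z*4),(400*side+399,520-z*4),(0,0,0) if z==0 else (220,220,220),1)
crop=cv2.resize(fr["pixels"][190:310,200:330],None,fx=2.2,fy=2.2,interpolation=3); 
im=np.hstack([cv2.resize(im,(500,375)),np.zeros((375,290,3),np.uint8)]); im[:264,502:502+286]=crop
cv2.imwrite("pics/chk_%s.png"%sys.argv[1],im)
E
python3 chk.py blue
```

```text
t 10.75 shift [-0.002  -0.0004 -0.0336] turn [-0.0037 -0.0038 -0.0022] in slot mm [ 13.4  -0.5 130.9] F slot [ 0.5 -0.8  1.7] gap 0.045 q [  -3.   62.  -31.   38.   15.  110. -116.]
```

View pics/chk_blue.png

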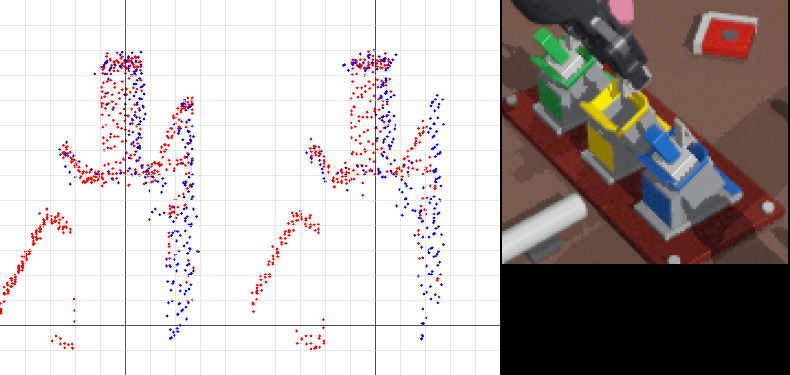

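The blue section matches the green one, which was caught at the start: the barb sits over the shoulder and the handle is at the same height. The crop shows the blue block seated. Next is yellow, taken with a half-turned wrist because joint 7 would otherwise reach its limit.

Emit:
{"op": "apply_moves", "data": {
  "rows": [0,0,0.04,0,0,0,0.055,-0.02,0.006,0.03,-0.0043,-0.079,0,0.055,-0.03,0.01,0,-0.0043,-0.079,0,0.055,-0.03,0.01,0,-0.0043,-0.079,0,0.055,-0.03,0.01,0,-0.0043,-0.079,0,0.055,-0.03,0.01,0,-0.0043,-0.079,0,0.055,-0.03,0.01,0,-0.0043,-0.079,0,0.055,-0.03,0.008,0,0,0,0.14,0.055,-0.02,0.004,0,0,0,0.14,0.055,-0.01,0,0,0,0,0.14,0.055,0,0,0,0,0,0.14,0.055,0,0,0,0,0,0.14,0.055],
  "force": 60
}}

```text
time_s: 12.05
tool_pos: [0.4682, 0.2374, 0.2614]
tool_rot: [179.6, 1.0, 38.6]
wrist_force: [0.4, -0.0, 0.5]
finger_gap: 0.0551
```

Emit:
{"op": "apply_moves", "data": {
  "rows": [0,0,0,0,0,0.14,0.055,0,0,0,0,0,0.14,0.055,0,0,0,0,0,0.14,0.055,0,0,0,0,0,0.14,0.055,0,0,0,0,0,0.14,0.055,0,0,0,0,0,0.14,0.055,0,0,0,0,0,0.14,0.055,0,0,0,0,0,0.14,0.055,0,0,0,0,0,0.14,0.055,0,0,0,0,0,0.14,0.055,0,0,0,0,0,0,0.055,0,0,0,0,0,0,0.055]
}}

```text
time_s: 13.25
tool_pos: [0.4533, 0.229, 0.2482]
tool_rot: [-179.2, 1.7, 122.4]
wrist_force: [-0.3, 0.1, -0.1]
finger_gap: 0.0548
```

Emit:
{"op": "apply_moves", "data": {
  "rows": [0.005,0.004,0,0,0,0.14,0.055,0.005,0.004,0,0,0,0.14,0.055,0.005,0.004,0,0,0,0.14,0.055,0.005,0.004,-0.02,0,0,0.14,0.055,0,0,-0.03,0,0,0,0.055,0,0,-0.02,0,0,0,0.055,0,0,0,0,0,0,0.055,0,0,0,0,0,0,0.055]
}}

```text
time_s: 14.05
tool_pos: [0.4721, 0.2437, 0.1743]
tool_rot: [-179.0, 1.7, 154.4]
wrist_force: [-0.6, 0.8, 0.6]
finger_gap: 0.0548
```

```bash
cat > up.py <<'E'
from h import *
import sys
x,y,z,a=map(float,sys.argv[1:])
s=read_state(); Rt=R.from_euler('xyz',[180,0,a],degrees=True); Rc=R.from_euler('xyz',s["tool_rot"],degrees=True)
print(s["time_s"],"shift",np.round(np.array([x,y,z])-s["tool_pos"],4),"turn",np.round((Rt*Rc.inv()).as_rotvec(),4),np.round(s["qpos"],0))
E
python3 up.py .474 .2462 .066 155.8
python3 - <<'E'
from fit import *
for n in("scene","top"):
    w=cloud(grab_frame(n)); P=near(w,(.474,.246),.034,.012,.1); print(n,len(P),fit_up(P,(.474,.246)))
E
```

```text
14.05 shift [ 0.0019  0.0025 -0.1083] turn [0.0287 0.0201 0.0251] [ 18.  34. -66. 108.  38.  62.   1.]
scene 474 [473.8 246.  -23.8   1.1   1.2]
top 0 [474. 246. -90.   0.  nan]fit.py:16: RuntimeWarning: invalid value encountered in scalar divide
  x=best.x; return np.round([x[0]*1e3,x[1]*1e3,np.degrees(x[2]),x[3]*1e3,1e3*np.sqrt(2*best.cost/len(P))],1)
```

Emit:
{"op": "apply_moves", "data": {
  "rows": [0.002,0.0025,-0.015,0.0287,0.0201,0.025,0.055,0,0,-0.02,0,0,0,0.055,0,0,-0.025,0,0,0,0.055,0,0,-0.015,0,0,0,0.055,0,0,0,0,0,0,0.055,0,0,0,0,0,0,0.055]
}}

```text
time_s: 14.75
tool_pos: [0.4797, 0.2488, 0.1052]
tool_rot: [179.4, 0.6, 155.6]
wrist_force: [0.3, -0.7, 0.4]
finger_gap: 0.0551
```

```bash
python3 up.py .474 .2462 .066 155.8
```

```text
14.75 shift [-0.0057 -0.0026 -0.0392] turn [-0.0048  0.0128  0.0042] [ 16.  40. -61. 110.  43.  56.  -1.]
```

Emit:
{"op": "apply_moves", "data": {
  "rows": [-0.0057,-0.0026,-0.004,-0.0048,0.0128,0.004,0.055,0,0,0,0,0,0,0.055,-0.0015,-0.0005,-0.015,0,0.003,0,0.055,-0.001,-0.0005,-0.012,0,0.002,0,0.055,0,0,-0.003,0,0,0,0.055,0,0,0,0,0,0,0.055]
}}

```text
time_s: 15.35
tool_pos: [0.4723, 0.2456, 0.071]
tool_rot: [-180.0, -0.2, 155.8]
wrist_force: [0.4, 0.5, 0.1]
finger_gap: 0.0553
```

```bash
python3 up.py .474 .2462 .066 155.8
```

```text
15.35 shift [ 0.0017  0.0006 -0.005 ] turn [-0.0008 -0.0025  0.0004] [ 14.  43. -59. 112.  46.  53.  -2.]
```

Emit:
{"op": "apply_moves", "data": {
  "rows": [0.0017,0.0006,-0.005,0,-0.0025,0,0.055,0,0,0,0,0,0,0.03,0,0,0,0,0,0,0.015,0,0,0,0,0,0,0.01,0,0,0,0,0,0,0.01,0,0,0,0,0,0,0.01,0,0,0,0,0,0,0.01]
}}

```text
time_s: 16.05
tool_pos: [0.4741, 0.2466, 0.0656]
tool_rot: [179.9, -0.0, 155.8]
wrist_force: [0.9, 0.3, -1.6]
finger_gap: 0.0171
```

```bash
python3 up.py .474 .2462 .066 155.8
```

```text
16.05 shift [-0.0001 -0.0004  0.0004] turn [-0.0013  0.      0.0002] [ 14.  43. -58. 112.  47.  53.  -3.]
```

Emit:
{"op": "apply_moves", "data": {
  "rows": [0,0,0.02,0,0,0,0.01,0,0,0.04,0,0,0,0.01,0,0,0.045,0,0,0,0.01,0,0,0.045,0,0,0,0.01,0,0,0.045,0,0,0,0.01,0.01,-0.01,0.02,0,0,0.04,0.01,0.029,-0.021,0,0,0,0.06,0.01,0.029,-0.021,0,0,0,0.06,0.01,0.029,-0.021,0,0,0,0.06,0.01,0.029,-0.021,0,0,0,0.06,0.01,0.029,-0.021,0,0,0,0.06,0.01,0,0,0,0,0,0,0.01],
  "force": 90
}}

```text
time_s: 17.25
tool_pos: [0.6284, 0.1235, 0.2878]
tool_rot: [-179.5, -0.0, 176.4]
wrist_force: [0.6, 0.4, -2.9]
finger_gap: 0.0173
```

```bash
sed -i 's/    A=M.as/    if (Rt*Rc.inv()).magnitude()>1.6: Rt=Rt*R.from_euler("z",180,degrees=True)\n    A=M.as/' tgt.py; python3 tgt.py yellow .17 .0656
```

```text
t 17.25 shift [ 0.118  -0.0516 -0.0389] turn [0.0366 0.4684 0.0071] in slot mm [125.1 -45.2 150.1] F slot [-1.8 -0.5 -2.4] gap 0.0173 q [ 30.  42. -72.  86.  40.  82.  43.]
```

Emit:
{"op": "apply_moves", "data": {
  "rows": [0.018,-0.01,0,0.006,0.078,0.001,0.01,0.018,-0.01,0,0.006,0.078,0.001,0.01,0.018,-0.01,0,0.006,0.078,0.001,0.01,0.018,-0.01,0,0.006,0.078,0.001,0.01,0.015,-0.008,0,0.006,0.078,0.001,0.01,0.01,0,0,0.006,0.078,0.001,0.01,0,0,0,0,0,0,0.01,0,0,0,0,0,0,0.01]
}}

```text
time_s: 18.05
tool_pos: [0.7099, 0.0723, 0.2648]
tool_rot: [-179.0, -27.2, 176.6]
wrist_force: [0.5, 1.4, -2.0]
finger_gap: 0.0169
```

```bash
python3 tgt.py yellow .10 .0656; python3 tgt.py yellow .13 .0656
```

```text
t 18.05 shift [ 0.0048  0.0014 -0.0784] turn [ 0.015  -0.0055 -0.0031] in slot mm [ 39.7   1.6 167.7] F slot [-1.3 -1.4 -1.6] gap 0.0169 q [ 10.  60. -48.  42.  30. 114.  64.]
t 18.05 shift [ 0.0184  0.0006 -0.0516] turn [ 0.015  -0.0055 -0.0031] in slot mm [ 39.7   1.6 167.7] F slot [-1.3 -1.4 -1.6] gap 0.0169 q [ 10.  60. -48.  42.  30. 114.  64.]
```

Emit:
{"op": "apply_moves", "data": {
  "rows": [0.005,0.0005,-0.018,0.008,-0.003,-0.002,0.01,0.004,0.0005,-0.018,0.007,-0.003,-0.001,0.01,0.003,0,-0.015,0,0,0,0.01,0,0,-0.008,0,0,0,0.01,0,0,0,0,0,0,0.01,0,0,0,0,0,0,0.01]
}}

```text
time_s: 18.65
tool_pos: [0.7214, 0.0779, 0.2055]
tool_rot: [179.1, -26.6, 177.6]
wrist_force: [-0.1, 0.2, -2.6]
finger_gap: 0.0169
```

```bash
sed -i 's/^o=np/Zs=Rc.as_matrix()[:,2]\no=np/' held.py; python3 tgt.py yellow .10 .0656; python3 held.py yellow .0656
```

```text
t 18.65 shift [-0.0067 -0.0043 -0.019 ] turn [-0.0134  0.007  -0.0059] in slot mm [  2.9  -4.6 119.9] F slot [-1.1 -0.2 -2.4] gap 0.0169 q [ 10.  63. -48.  44.  30. 109.  65.]
scene 364 camera minus tool, slot frame mm [ 0.4  0.8 -0. ] tilt [-0.007 -0.003] rms 1.1734400457971852
top 219 camera minus tool, slot frame mm [-1.6 -0.3 -0. ] tilt [ 0.003 -0.004] rms 1.4853774514046798
```

Emit:
{"op": "apply_moves", "data": {
  "rows": [-0.0067,-0.0043,-0.017,-0.0134,0.007,-0.006,0.01,0,0,0,0,0,0,0.01,-0.0068,0.0003,-0.0134,0,0,0,0.01,-0.003,0,-0.006,0,0,0,0.01,0,0,0,0,0,0,0.01,0,0,0,0,0,0,0.01]
}}

```text
time_s: 19.35
tool_pos: [0.7072, 0.0747, 0.1752]
tool_rot: [179.9, -26.4, 176.9]
wrist_force: [-0.2, 0.4, -2.0]
finger_gap: 0.0168
```

```bash
python3 tgt.py yellow .06 .0656
```

```text
t 19.35 shift [-0.0106 -0.0001 -0.0244] turn [-0.0013  0.0088  0.0009] in slot mm [ 1.6 -0.7 86.5] F slot [-0.7 -0.4 -1.9] gap 0.0168 q [ 12.  63. -48.  50.  30. 105.  63.]
```

Emit:
{"op": "apply_moves", "data": {
  "rows": [-0.002,-0.0006,-0.008,-0.0013,0.0088,0.001,0.01,-0.0036,0.0002,-0.0071,0,0,0,0.01,-0.0036,0.0002,-0.0071,0,0,0,0.01,0,0,0,0,0,0,0.01,0,0,0,0,0,0,0.01]
}}

```text
time_s: 19.85
tool_pos: [0.699, 0.0749, 0.1525]
tool_rot: [179.9, -26.7, 176.9]
wrist_force: [1.4, -0.3, -1.0]
finger_gap: 0.0171
```

```bash
python3 tgt.py yellow .04 .0656
```

```text
t 19.85 shift [-0.0115  0.0002 -0.0196] turn [-0.0007  0.0035  0.0009] in slot mm [-1.4 -0.4 62.6] F slot [-1.7  0.2 -0.2] gap 0.0171 q [ 13.  63. -48.  52.  30. 102.  63.]
```

Emit:
{"op": "apply_moves", "data": {
  "rows": [-0.0049,0,-0.0065,0,0.0035,0.001,0.01,-0.004,0.0002,-0.0071,0,0,0,0.01,-0.0036,0.0002,-0.0071,0,0,0,0.01,0,0,0,0,0,0,0.01]
}}

```text
time_s: 20.25
tool_pos: [0.6873, 0.0748, 0.1308]
tool_rot: [179.9, -26.7, 176.8]
wrist_force: [1.6, -0.5, -5.0]
finger_gap: 0.0169
```

```bash
python3 tgt.py yellow .02 .0656
```

```text
t 20.25 shift [-0.0088  0.0008 -0.0157] turn [-0.0007  0.0046  0.0018] in slot mm [-0.8  0.3 38. ] F slot [-3.7  0.4 -3.7] gap 0.0169 q [ 14.  63. -48.  56.  31.  99.  62.]
```

Emit:
{"op": "apply_moves", "data": {
  "rows": [-0.0042,0.0004,-0.0068,0,0.004,0.001,0.01,-0.0038,0.0002,-0.0071,0,0,0,0.01,-0.0036,0.0002,-0.0071,0,0,0,0.01,0,0,0,0,0,0,0.01]
}}

```text
time_s: 20.65
tool_pos: [0.6747, 0.0753, 0.1074]
tool_rot: [180.0, -26.9, 176.9]
wrist_force: [0.8, 0.4, -4.2]
finger_gap: 0.0172
```

```bash
python3 tgt.py yellow .0 .0656
```

```text
t 20.65 shift [-0.0052  0.0008 -0.0101] turn [-0.0002  0.0003  0.0009] in slot mm [-0.1  0.5 11.4] F slot [-2.6 -0.5 -3.4] gap 0.0172 q [ 15.  64. -48.  59.  31.  97.  61.]
```

Emit:
{"op": "apply_moves", "data": {
  "rows": [-0.0032,0.0003,-0.006,0,0,0,0.01,-0.0022,0.0002,-0.0045,0,0,0,0.01,-0.0014,0,-0.0028,0,0,0,0.01,-0.002,0,-0.004,0,0,0,0.01,-0.002,0,-0.004,0,0,0,0.01,-0.004,0,-0.008,0,0,0,0.01]
}}

```text
time_s: 21.25
tool_pos: [0.6689, 0.0756, 0.0973]
tool_rot: [179.7, -25.7, 176.6]
wrist_force: [13.7, -4.6, 40.5]
finger_gap: 0.0165
```

```bash
python3 tgt.py yellow .0 .0656
```

```text
t 21.25 shift [ 0.0006  0.0005 -0.    ] turn [-0.0033  0.0215  0.0078] in slot mm [ 0.5  0.5 -0.2] F slot [ 5.9  3.8 42.4] gap 0.0165 q [ 16.  63. -48.  62.  31.  94.  60.]
```

Hard stop at -0.2 mm. I'll relax, release and retreat, then check.

Emit:
{"op": "apply_moves", "data": {
  "rows": [0,0,0,-0.003,0.02,0.008,0.01,0,0,0,0,0,0,0.04,0,0,0,0,0,0,0.045,0,0,0,0,0,0,0.045,0.004,0,0.008,0,0,0,0.045,0.009,-0.0005,0.018,0,0,0,0.045,0.0135,-0.0007,0.027,0,0,0,0.045,0.0135,-0.0007,0.027,0,0,0,0.045,0.01,-0.0007,0.035,0,0,0,0.045,0,0,0.04,0,0,0,0.045,0,0,0.03,0,0,0,0.045,0,0,0,0,0,0,0.045]
}}

```text
time_s: 22.45
tool_pos: [0.7168, 0.0733, 0.2925]
tool_rot: [179.6, -27.2, 177.2]
wrist_force: [0.4, -0.7, 0.3]
finger_gap: 0.045
```

```bash
sed -i 's/slots=\[sys.argv\[1\],"green"\]/slots=["yellow","blue"]/; s/chk_%s.png"%sys.argv\[1\]/chk_fin.png"/' chk.py; python3 chk.py x; python3 -c "
from h import *
s=read_state();print(s['time_s'],s['wrist_force'])"
```

```text
22.55 [ 0.77912578  0.23423834 -0.8879379 ]
```

View pics/chk_fin.png

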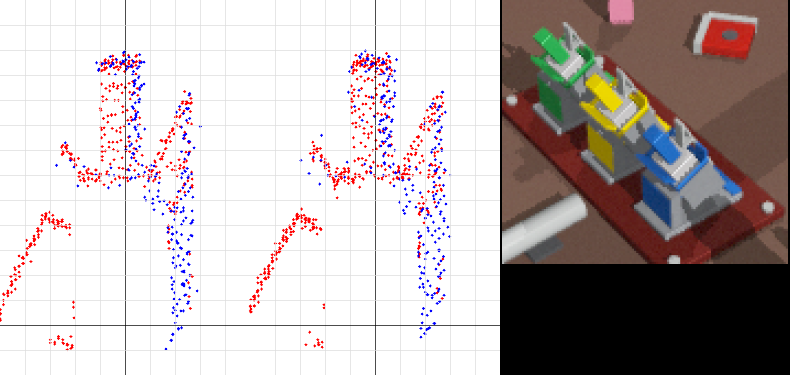

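Both sections match the green reference: handle tops level and barbs over the shoulders. The crop shows all three blocks seated and the gripper clear, so I'm handing in.

```bash
python3 -c "
from cell import job_done; print(job_done())"
```

```text
the job is handed in; nothing more can be done
None
```

I put the blue block and then the yellow block into their own slots, pressed each to a hard stop, released them and handed the job in at about 22.6 s.

- **Seating:** at the stop, by the arm's own position, each block was within 0.5 mm of the slot's centre lines and 0.3 mm of its floor. The push against the stop was about 35 N for blue and 42 N for yellow.
- **Catches:** I could not read the catch joints. In the depth sections, both catches stand over the shoulders, as the green block's did when I compared it with blue.
- **Held-block check:** the cameras agreed with the arm to about 1 mm before each insertion, except for 1.6 mm in x from the top camera on yellow.
- **Disagreement:** my first rack fits did not agree between the cameras (up to about 11 mm in x for the green slot). I resolved this from a section through the slots before inserting.
- **Everything else:** the last picture shows green, the square magnet, tube and pink look-alike looking undisturbed and the gripper clear. I did not measure those again, and I did not check the spray can, hammer, brush and the other look-alikes at the end.

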